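# Swap the dust lid of a vacuum pot for its sealing cover

## Task

Get the vacuum pot ready: first lift the yellow dust lid off the pot and lay it aside, right way up and flat on the bench, well clear of the pot. Then bring the blue sealing cover right out from under the low shelf, where only its red tab can be reached, put it down on the bench in the open and let go, take it again by its black knob and set it gently on the pot (do not drop it) so that it sits fully home and level on the rim. Do not disturb the bottle, the plaster mould or the tape roll.

Things in the scene. Friction and masses are not known exactly. Their poses are not given: they have to be found in the camera images.
- pot: Open steel vacuum pot bolted to the bench: outer diameter 110 mm, inner 100, rim 90 above the bench; base flange diameter 140, 8 high; a small brass valve on its +x side reaches 88 from the axis at height 30. Origin: centre of the underside, on the bench; z up. Pot and shelf may each stand on the left or on the right.
- lid: Yellow dust lid, on the pot at the start: disc of diameter 116 mm with a boss below (diameter 90) that sits inside the rim, and a round yellow knob on top (diameter 24). Origin: centre of the boss's underside, z up; above it: boss 0 to 6, disc 6 to 12, knob 12 to 40. Origin 84 above the bench on the pot, 0 lying on the bench. 0.12 kg.
- cover: Blue cover, on the bench under the shelf. Origin: centre of the boss's underside, z up. Boss diameter 90 mm (5 radial play in the pot), z 0-10; disc diameter 120, z 10-18; black knob on top. A tongue 30 wide runs to its -x side, bearing a red tab 16 (x) by 22 (y), z 18-62, centred 88 from the axis, in front of the shelf. Seated: origin 80 above the bench on the pot's axis, any yaw. 0.26 kg.
- cover_knob: The cover's round black knob, diameter 28 mm, 30 high, fixed on the cover's axis. Origin: centre of its underside, 18 above the cover's origin.
- shelf: Low fixed plywood shelf: board 130 mm deep (x) by 214 wide (y), underside 64 and top 76 above the bench, closed at the back (+x) and at both sides (194 apart inside), open to the front (its own -x): the cover can only come out there. Origin: on the bench below the board's centre; the front edge is 65 from it.
- bottle: Bystander: amber bottle, diameter 66 mm, 150 high, loose. Origin: centre of its underside.
- mould: Bystander: white plaster limb mould, diameter up to 80 mm, 158 high, loose. Origin: centre of its underside.
- tape: Bystander: green roll of tape lying flat, outer diameter 90 mm, inner 60, 24 high, loose. Origin: centre of its underside.
Not all that is in view belongs to the job. What is meant by the lid is not brown or pink, and is the smaller of those in its own colour.

How it is judged:
On the way, in this order (a step that is already met when the one before it is completed fails the run):
1. the yellow lid lies flat on the bench, clear of the pot (more than 125 mm between axes), let go (height (world z) of lid below 0.005 m and angle between lid's own z axis and vertical below 0.05 rad and horizontal distance between lid and pot above 0.125 m and linear speed of lid below 0.02 m/s and contact force between the fingers and lid below 0.05 N), for 0.2 s.
2. the blue cover stands flat on the bench, right out from under the shelf (its axis more than 120 mm from the shelf's origin), let go (horizontal distance between cover and shelf above 0.12 m and height (world z) of cover below 0.005 m and angle between cover's own z axis and vertical below 0.05 rad and contact force between the fingers and cover below 0.05 N and linear speed of cover below 0.02 m/s), for 0.2 s.
3. the cover is lifted at least 40 mm by its black knob (contact force between the fingers and cover_knob above 0.5 N and height (world z) of cover above 0.04 m), for 0.2 s.
At the end, for the whole second after the job is handed in: Blue cover on the pot: level within 0.03 rad, axis within 8 mm of the pot's, origin 77 to 83 mm above the bench (80 is home). Yellow lid right way up and flat on the bench (origin under 5 mm, tilt under 0.05 rad), axis over 125 mm from the pot's. Both at rest (horizontal distance between cover and pot below 0.008 m and z of cover in the frame of pot between 0.077 and 0.083 m and angle between cover's own z axis and vertical below 0.03 rad and linear speed of each of cover, lid below 0.02 m/s and height (world z) of lid below 0.005 m and angle between lid's own z axis and vertical below 0.05 rad and horizontal distance between lid and pot above 0.125 m); the robot touches nothing.
It fails at once if the cover is dropped: it is in the air, touching nothing, more than 20 mm above its seat on the pot, or more than 20 mm above the bench and below the pot's rim (contact force between cover and anything else below 0.02 N and (height (world z) of cover above 0.1 m or height (world z) of cover between 0.02 and 0.07 m)).
It fails at once if the bottle is moved more than 30 mm or tipped (distance of bottle from where it was at the start of the episode above 0.03 m or angle between bottle's own z axis and vertical above 0.35 rad).
It fails at once if the plaster mould is moved more than 30 mm or tipped (distance of mould from where it was at the start of the episode above 0.03 m or angle between mould's own z axis and vertical above 0.35 rad).
It fails at once if the tape roll is moved more than 30 mm or tipped (distance of tape from where it was at the start of the episode above 0.03 m or angle between tape's own z axis and vertical above 0.35 rad).
It also fails if it takes over 67 s, if anything falls off the work surface, if the arm or the gripper's body presses on something with over 40 N, if the wrist force passes 120 N, or if a joint passes its speed limit or range.

## Robot

A 6-joint arm with a two-finger parallel gripper is mounted at the origin on the work surface. World frame = base frame: x ahead of the robot, y to its left, z up, the work surface at z = 0. Lengths are in m, angles in rad, forces in N, time in s.
With the tool pointing down it reaches from about 0.375 to 0.975 m from the base axis. Payload 3.8 kg.
Tool frame: the origin (TCP) lies on the centre line of the jaws, within the pads' length; the fingertips stand 25 mm ahead of it and the grasp point (between the pads) lies 6 mm ahead of it; z points along the fingers, y is the line along which they close (so a half turn about z gives the same grasp; the last joint's range is limited). The gripper opens to 88 mm and grips with 3 to 60 N. Pads are 18 mm wide; open, the fingers measure 123 mm over their backs; the gripper's body (75 mm by 187 mm) begins 45 mm behind the grasp point.
Start: joints at [1.191, 0.264, 1.604, -0, 1.274, -0.037], TCP at [0.227, 0.636, 0.264] pointing down, gripper open.
Joint ranges: [-2.63, 2.63], [-0.94, 2.18], [0.31, 2.57], [-1.31, 4.45], [0, 2.66], [-2.55, 2.55]. Speed limits (rad/s): [2.57, 2.57, 3.14, 3.14, 3.14, 3.14].

## Interface

Orientations are given as a unit quaternion [w, x, y, z].
In Python, from workcell import arm gives the robot as it stands.
- The arm moves only by the tool carry_out, never from a script. Its argument "rows" is a list of rows, each a list of 3 entries, a list of its own where there are three numbers: the shift along the tool's x, y, z in m, then the turn about the tool's z in degrees, then the finger opening in m, from 0 to 0.0881. A call has 1 to 12 rows; each row is the pose to reach, as a shift and turn from the pose commanded when the call began, along the tool's axes at that moment; what a row does not reach only later rows make up. A row lasts 1/8 s, in which the tool goes at most 62.5 mm and 10.7 degrees, less where a joint would pass 70% of its speed; a pose out of reach is approached as far as the arm can. A call with a gripper value outside its range is refused whole. The fingers move at their own pace and stop on an object; "newtons" is the grip in N (left out, the last holds). Time passes only in rows, so rows that repeat a pose let the fingers close. It gives the time, the measured TCP pose, the force, the opening and the grip force at its end, in the units of the state.
- arm.read_state(): the state, without advancing time (a new reading comes with each control period).
- arm.camera(name): name is "scene" or "top" or "wrist"; returns a dict with "frame" (384x512x3 uint8, red, green, blue), "depth" (384x512 float32, m along the optical axis (not along the pixel's ray), 0 where there is no reading), "fx", "fy", "cx", "cy" (pixels), "cam_to_world" (4x4, takes a point from camera to world coordinates); the wrist camera has in their place "mount" (4x4, takes a point from camera to tool coordinates, whose origin is the TCP and whose axes are the flange's). Camera axes: x right, y up, looking along -z (the intrinsics and any distortion apply to the point x, -y, -z); pixel columns grow to the right and rows downward; lengths in m; the calibration is good to about 2 mm. A picture is of the moment at which its call begins: read the wrist's pose just before it.
- arm.hand_in(): hands the job in; it is judged then, once.
Trained networks look in the newest picture that a camera, given by its name, has taken for a name from the list of things; names that differ only in an ending like _2 or _b are one class to them, and where a whole thing is asked for, a point or a joint stands for the part that bears it (a point fixed in the world has none). Each returns a list of dicts, best first, with "conf" (0 to 1); they miss things now and then, are a little off and sometimes report something else, mostly with a low value. They report only what shows in the picture. A call takes as long as a camera call. They do not tell look-alikes from the thing itself.
- arm.recognise(target, camera): "point" ([row, column] in pixels, amid what is visible of it).
- arm.pinpoint(target, camera): "point" ([row, column] in pixels: a listed point, or the origin of a listed thing).
The state is a dict: "time_s": time; "joint_positions": joint angles; "joint_vel": joint speeds; "joint_torque": joint torques, N m; "position": TCP position; "orientation": TCP orientation; "force": force on the tool from outside, world axes, zero at the start; "wrist_torque": the same for the moment, N m; "gripper_width": opening from 0.0 (shut) to 1.0 (fully open); "gripper_force": force on a finger pad.
Only numpy, scipy, OpenCV 4.12 (cv2) and the standard library are available. Lean on these libraries where they do the work, as an engineer would, in place of code of your own. Each camera call takes 0.05 s, during which the arm holds its last target. There are 200 camera calls.

## Working session

There is one attempt and no reset: what is moved stays moved. The work goes in short steps, Python scripts to look and compute and a tool call to move; the robot and the scene stay as the last step left them, time stands still between calls to the robot, and variables do not carry over. Pictures are saved under pics/ and viewed, at most 10 in all, crops included, and the job is handed in when it is done.

Besides the shell and the picture viewer there is one more tool, called by a JSON object that holds its "method" and its "body", one argument or row to a line. carry_out: Moves the arm, as the interface text tells. Its arguments: {"type":"object","properties":{"rows":{"type":"array"},"newtons":{"type":"number"}},"required":["rows"]}

```bash
mkdir -p pics
cat > h.py <<'E'
import numpy as np,cv2
from workcell import arm
def w(c,r,col,z=None):
    "world point at pixel: from depth, or on plane z"
    T=np.array(c["cam_to_world"]);d=np.array([(col-c["cx"])/c["fx"],-(r-c["cy"])/c["fy"],-1.])
    if z is None: 
        return (T@np.r_[d*c["depth"][int(round(r)),int(round(col))],1])[:3]
    R=T[:3,:3]@d; return T[:3,3]+R*(z-T[2,3])/R[2]
def cloud(c):
    T=np.array(c["cam_to_world"]);H,W=c["depth"].shape
    v,u=np.mgrid[:H,:W];D=c["depth"]
    P=np.stack([(u-c["cx"])/c["fx"]*D,-(v-c["cy"])/c["fy"]*D,-D],-1)
    return P@T[:3,:3].T+T[:3,3]
E
python3 - <<'E'
from h import *
s=arm.read_state();print(s)
for n in("scene","top"):
    c=arm.camera(n);print(n,{k:v for k,v in c.items() if k not in("frame","depth")})
    cv2.imwrite(f"pics/{n}0.png",c["frame"][...,::-1]);np.save(n+"0.npy",c,allow_pickle=True)
    for t in"pot lid cover cover_knob shelf bottle mould tape".split():
        print(t,[(np.round(x["point"],1).tolist(),round(x["conf"],2),np.round(w(c,*x["point"]),3).tolist()) for x in arm.recognise(t,n)[:4]],[(np.round(x["point"],1).tolist(),round(x["conf"],2)) for x in arm.pinpoint(t,n)[:4]])
E
```

```text
{'time_s': 0.0, 'joint_positions': array([ 1.19110066e+00,  2.64753289e-01,  1.60538948e+00, -4.38275039e-05,
        1.27368837e+00, -3.69026280e-02]), 'joint_vel': array([ 7.87843987e-04, -1.25766318e-03, -6.94254977e-05,  6.71395820e-04,
       -5.26235223e-04, -1.20882236e-04]), 'joint_torque': array([ 7.58667775e-04, -5.02119720e+01, -3.56872416e+01,  7.27896136e-02,
        2.95564940e-02, -1.83748602e-04]), 'position': array([0.22665032, 0.63510651, 0.26237949]), 'orientation': array([-2.10961166e-04,  1.70552121e-01,  9.85348020e-01, -1.09937993e-03]), 'force': array([-0.05063496, -0.4235114 ,  0.11227794]), 'wrist_torque': array([-0.0038035 ,  0.05209973, -0.0041517 ]), 'gripper_force': 0.0, 'gripper_width': 0.9985034916973478}
scene {'fx': 354.71534525215054, 'fy': 354.71534525215054, 'cx': 255.63523379148796, 'cy': 197.6502538111948, 'cam_to_world': array([[ 0.7828116 , -0.38864785,  0.48596178,  1.05904345],
       [ 0.62202908,  0.50996323, -0.59415262, -0.65354469],
       [-0.0169065 ,  0.76739191,  0.6409554 ,  0.70296537],
       [ 0.        ,  0.        ,  0.       
[... 1325 characters left out ...]
, [0.463, -0.449, 0.056]), ([172.1, 323.3], 0.65, [0.651, -0.269, 0.127]), ([167.1, 374.6], 0.58, [0.688, -0.455, 0.027])] [([172.5, 320.7], 0.95), ([237.7, 373.9], 0.94), ([164.6, 372.8], 0.77), ([240.8, 306.5], 0.71)]
cover [([197.4, 150.3], 0.82, [0.569, 0.259, 0.019])] [([181.2, 146.2], 0.69)]
cover_knob [] [([146.3, 252.0], 0.29)]
shelf [([171.5, 152.0], 0.68, [0.644, 0.242, 0.076])] [([174.9, 156.3], 0.91)]
bottle [([141.4, 248.7], 0.64, [0.735, -0.049, 0.124])] [([145.3, 248.6], 0.85)]
mould [([136.4, 203.7], 0.65, [0.742, 0.081, 0.139])] [([141.8, 204.7], 0.69)]
tape [([266.1, 241.1], 0.76, [0.36, -0.035, 0.001]), ([134.1, 202.5], 0.37, [0.746, 0.084, 0.15])] [([265.0, 234.0], 0.78)]
```

View pics/scene0.png

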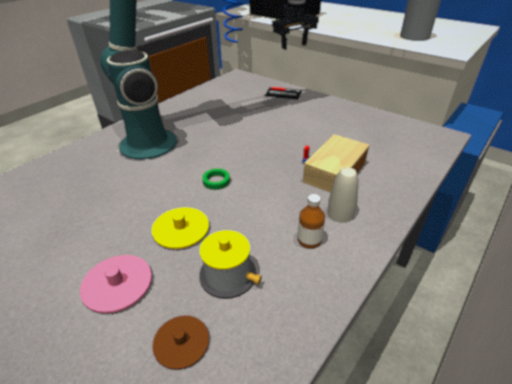

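View pics/top0.png

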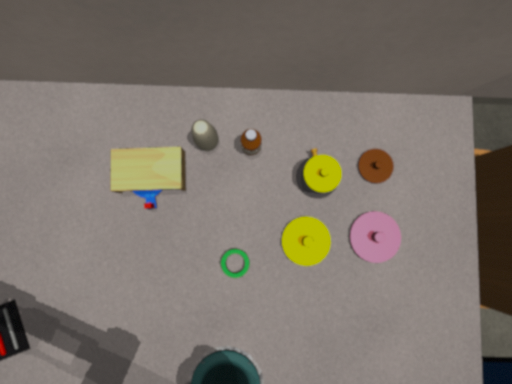

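Candidates in the top view: yellow disc on the pot (172,322), larger yellow disc on the bench (240,306), pink (238,375), brown (166,375). The lid is the smaller yellow one, on the pot. The red tab is at (205,149), in front of the shelf, and the tape is at (263,235).

```bash
cat > m.py <<'E'
from h import *
def circ(p):
    A=np.c_[2*p,np.ones(len(p))];s=np.linalg.lstsq(A,(p**2).sum(1),rcond=None)[0]
    return s[:2],np.sqrt(s[2]+s[:2]@s[:2])
def blobs(c,lo,hi,z,minA=15):
    "HSV blobs -> area, world centre on plane z, min enclosing radius"
    m=cv2.inRange(cv2.cvtColor(c["frame"],cv2.COLOR_RGB2HSV),lo,hi);out=[]
    for k in cv2.findContours(m,0,cv2.CHAIN_APPROX_NONE)[0]:
        if cv2.contourArea(k)<minA: continue
        p=np.array([w(c,v,u,z)[:2] for u,v in k[:,0]]);o,r=circ(p)
        out.append((cv2.contourArea(k),cv2.boundingRect(k),np.round(o,4),round(r,4)))
    return out
E
python3 - <<'E'
from m import *
for n in("top","scene"):
    c=np.load(n+"0.npy",allow_pickle=True).item()
    print(n);[print(" yel",b) for b in blobs(c,(24,150,90),(34,255,255),.096,100)]
    [print(" red",b) for b in blobs(c,(0,180,80),(4,255,255),.062,8)]
    [print(" green",b) for b in blobs(c,(50,150,50),(80,255,255),.024)]
    P=cloud(c); hsv=cv2.cvtColor(c["frame"],cv2.COLOR_RGB2HSV)
    X=P[...,0];Y=P[...,1]
    m=(abs(P[...,2]-.076)<.008)&(abs(X-.65)<.13)&(abs(Y-.24)<.16)
    q=P[m][:,:2].astype(np.float32);print(" shelf",cv2.minAreaRect(q),np.median(P[m][:,2]))
    for nm,cx,cy in(("lidknob",.655,-.272),):
        k=(np.hypot(X-cx,Y-cy)<.03)&(P[...,2]>.112);print(nm,P[k].mean(0) if k.any() else 0,k.sum(),P[k][:,2].max())
    k=(hsv[...,0]>105)&(hsv[...,0]<130)&(hsv[...,1]>150)&(np.hypot(X-.58,Y-.25)<.1)
    print(" blue",P[k].mean(0),k.sum())
    k=((hsv[...,0]<5)|(hsv[...,0]>174))&(hsv[...,1]>150)&(np.hypot(X-.57,Y-.25)<.1)
    print(" redtab",P[k].mean(0),P[k].min(0),P[k].max(0),k.sum())
    k=k&(P[...,2]>.055);print(" redtop",P[k].mean(0),k.sum())
c=np.load("top0.npy",allow_pickle=True).item()
a=cv2.resize(c["frame"][130:230,270:400],None,fx=4,fy=4)
b=cv2.resize(c["frame"][130:230,100:200],None,fx=4,fy=4,interpolation=2)
cv2.imwrite("pics/crop.png",cv2.resize(np.hstack([b,a])[...,::-1],(800,348)))
E
```

```text
top
 yel (1838.5, (281, 216, 50, 50), array([ 0.4503, -0.2257]), np.float64(0.0709))
 yel (1118.5, (303, 154, 39, 39), array([ 0.6523, -0.2711]), np.float64(0.0571))
 red (58.5, (0, 335, 6, 21), array([0.1223, 0.6501]), np.float64(0.0181))
 red (11.0, (145, 204, 7, 4), array([0.5412, 0.253 ]), np.float64(0.0071))
 green (556.5, (221, 249, 28, 28), array([ 0.373 , -0.0156]), np.float64(0.0411))
 shelf ((0.6649661064147949, 0.22291840612888336), (0.14927126467227936, 0.2938542664051056), 5.255482196807861) 0.0754077489745113
lidknob [ 0.65202098 -0.27262479  0.12240492] 55 0.12895634322337202
 blue [0.57597662 0.26912886 0.01775513] 162
 redtab [0.54122834 0.2523125  0.05943489] [0.53624624 0.24343838 0.04461902] [0.54642332 0.26484365 0.06462753] 32
 redtop [0.54109772 0.25337309 0.06103721] 28
scene
 yel (3255.0, (152, 208, 98, 62), array([ 0.5795, -0.2819]), np.float64(0.0925))
 red (22.0, (305, 146, 4, 11), array([0.5564, 0.2333]), np.float64(0.02))
 red (12.5, (271, 88, 14, 3), array([0.1843, 0.5852]), np.float64(0.02))
 green (384.0, (203, 169, 26, 20), array([ 0.3817, -0.0254]), np.float64(0.047))
 shelf ((0.6551296710968018, 0.2614847421646118), (0.12936659157276154, 0.21688644587993622), 3.951348304748535) 0.07704761899625312
lidknob [ 0.65571426 -0.27699478  0.12196893] 101 0.12668194514581077
 blue [0.54580399 0.24127473 0.01721859] 1
 redtab [0.54664265 0.24722994 0.04858212] [0.53962343 0.24143381 0.0273199 ] [0.55260115 0.26193569 0.06441982] 48
 redtop [0.54559804 0.24938095 0.06087693] 19
```

View pics/crop.png

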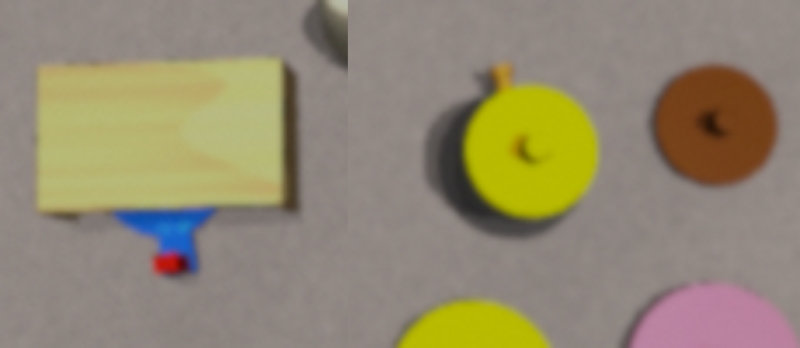

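The crop confirms it: the smaller yellow disc (radius 57 mm against 71 mm) sits on the pot, with its knob at crop (535,150). The blue tongue and red tab stick out in front of the shelf at crop (172,262).

```bash
cat > go.py <<'E'
from h import *
from scipy.spatial.transform import Rotation as Ro
import sys
def to(x,y,z,yaw=None):
    s=arm.read_state();R=Ro.from_quat(np.roll(s["orientation"],-1)).as_matrix()
    yw=np.degrees(np.arctan2(R[1,1],R[0,1]))
    print("t",round(s["time_s"],2),"pos",np.round(s["position"],4),"yaw",round(yw,2),"tilt",round(np.degrees(np.arccos(-R[2,2])),2),
      "shift",np.round(R.T@(np.array([x,y,z])-s["position"]),4),"turn",None if yaw is None else round(yw-yaw,2))
if __name__=="__main__": to(*map(float,sys.argv[1:]))
E
python3 go.py .653 -.272 .264 0
```

```text
t 1.7 pos [0.2269 0.6357 0.2637] yaw 70.36 tilt 0.0 shift [-7.064e-01 -7.116e-01 -3.000e-04] turn 70.36
```

{"method": "carry_out", "body": {
  "rows": [
    [[-0.04,-0.04,0],8,0.088],
    [[-0.08,-0.08,0],16,0.088],
    [[-0.12,-0.12,0],24,0.088],
    [[-0.16,-0.16,0],32,0.088],
    [[-0.2,-0.2,0],40,0.088],
    [[-0.24,-0.24,0],48,0.088],
    [[-0.28,-0.28,0],56,0.088],
    [[-0.32,-0.32,0],64,0.088],
    [[-0.36,-0.36,0],70.4,0.088],
    [[-0.4,-0.4,0],70.4,0.088],
    [[-0.44,-0.44,0],70.4,0.088],
    [[-0.48,-0.48,0],70.4,0.088]
  ]
}}

```text
time_s: 3.2
position: [0.5183, 0.0205, 0.2642]
orientation: [0.0, 0.707, 0.707, 0.0]
force: [1.2, 0.1, 0.7]
gripper_width: 0.994
gripper_force: 0.0
```

```bash
python3 go.py .653 -.272 .264 0
```

```text
t 3.2 pos [0.5183 0.0205 0.2642] yaw -0.06 tilt 0.07 shift [-0.2924  0.135   0.0003] turn -0.06
```

{"method": "carry_out", "body": {
  "rows": [
    [[-0.05,0.025,0],0,0.088],
    [[-0.1,0.05,0],0,0.088],
    [[-0.15,0.075,0],0,0.088],
    [[-0.2,0.1,0],0,0.088],
    [[-0.25,0.12,0],0,0.088],
    [[-0.292,0.135,0],0,0.088],
    [[-0.292,0.135,0],0,0.088],
    [[-0.292,0.135,0],0,0.088]
  ]
}}

```text
time_s: 4.2
position: [0.6521, -0.2693, 0.2633]
orientation: [-0.001, 0.708, 0.707, 0.0]
force: [-0.6, -0.0, 0.5]
gripper_width: 0.996
gripper_force: 0.0
```

```bash
cat >> h.py <<'E'
from scipy.spatial.transform import Rotation as Ro
def wrist():
    s=arm.read_state();c=arm.camera("wrist");T=np.eye(4)
    T[:3,:3]=Ro.from_quat(np.roll(s["orientation"],-1)).as_matrix();T[:3,3]=s["position"]
    c["cam_to_world"]=T@np.array(c["mount"]);return c
E
python3 - <<'E'
from m import *
import go
go.to(.653,-.272,.2,0)
c=wrist();print(c["cam_to_world"]);cv2.imwrite("pics/w1.png",c["frame"][...,::-1])
[print(" yel",b) for b in blobs(c,(22,120,60),(36,255,255),.096,100)]
P=cloud(c);X=P[...,0];Y=P[...,1];Z=P[...,2]
k=(np.hypot(X-.653,Y+.272)<.04)&(abs(Z-.122)<.006);print("knobtop",k.sum(),P[k].mean(0) if k.any() else 0)
E
```

```text
t 4.2 pos [ 0.6521 -0.2693  0.2633] yaw -0.06 tilt 0.08 shift [-0.0028  0.001   0.0633] turn -0.06
[[ 9.99998593e-01  1.24658795e-03  1.12231841e-03  6.52364954e-01]
 [-1.52691853e-03  9.53482557e-01  3.01444326e-01 -1.89495281e-01]
 [-6.94334167e-04 -3.01445616e-01  9.53483119e-01  3.82630444e-01]
 [ 0.00000000e+00  0.00000000e+00  0.00000000e+00  1.00000000e+00]]
 yel (8150.5, (206, 134, 120, 101), array([ 0.6565, -0.2713]), np.float64(0.058))
 yel (10685.5, (45, 84, 120, 117), array([ 0.4937, -0.2272]), np.float64(0.0609))
knobtop 421 [ 0.65339405 -0.27200909  0.12189536]
```

View pics/w1.png

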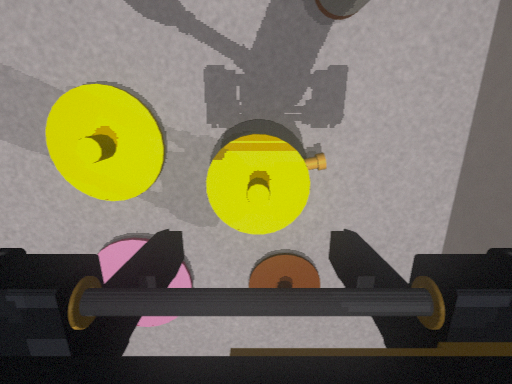

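The wrist view shows the small yellow lid on the pot at (258,183), its knob at (258,190), between the jaws. I'll descend and grip.

{"method": "carry_out", "body": {
  "rows": [
    [[0,0.002,0.04],0,0.088],
    [[0,0.002,0.08],0,0.088],
    [[0,0.002,0.115],0,0.088],
    [[0,0.002,0.14],0,0.088],
    [[0,0.002,0.14],0,0.088],
    [[0,0.002,0.14],0,0.0],
    [[0,0.002,0.14],0,0.0],
    [[0,0.002,0.14],0,0.0],
    [[0,0.002,0.14],0,0.0],
    [[0,0.002,0.14],0,0.0],
    [[0,0.002,0.14],0,0.0]
  ],
  "newtons": 20
}}

```text
time_s: 5.62
position: [0.6544, -0.2699, 0.1236]
orientation: [-0.0, 0.707, 0.707, -0.0]
force: [-0.5, 0.3, 0.6]
gripper_width: 0.34
gripper_force: 0.0
```

```bash
python3 go.py .6 -.07 .2 0
```

```text
t 5.62 pos [ 0.6544 -0.2699  0.1236] yaw -0.05 tilt 0.01 shift [ 0.1998 -0.0546 -0.0763] turn -0.05
```

{"method": "carry_out", "body": {
  "rows": [
    [[0,0,0],0,0.0],
    [[0,0,0],0,0.0],
    [[0,0,0],0,0.0],
    [[0,0,0],0,0.0],
    [[0,0,-0.01],0,0.0],
    [[0,0,-0.03],0,0.0],
    [[0,0,-0.05],0,0.0],
    [[0.03,-0.01,-0.05],0,0.0],
    [[0.07,-0.03,-0.05],0,0.0],
    [[0.11,-0.05,-0.05],0,0.0]
  ]
}}

```text
time_s: 6.88
position: [0.6048, -0.1591, 0.1759]
orientation: [0.001, 0.708, 0.707, 0.001]
force: [-0.2, 0.1, -1.4]
gripper_width: 0.262
gripper_force: 20.0
```

```bash
python3 go.py .57 -.07 .174 0
```

```text
t 6.88 pos [ 0.6048 -0.1591  0.1759] yaw -0.08 tilt 0.16 shift [ 0.089  -0.0349  0.0017] turn -0.08
```

{"method": "carry_out", "body": {
  "rows": [
    [[0.04,-0.015,0],0,0.0],
    [[0.075,-0.03,0],0,0.0],
    [[0.09,-0.035,0],0,0.0],
    [[0.09,-0.035,0.03],0,0.0],
    [[0.09,-0.035,0.07],0,0.0],
    [[0.09,-0.035,0.105],0,0.0],
    [[0.09,-0.035,0.123],0,0.0],
    [[0.09,-0.035,0.129],0,0.0],
    [[0.09,-0.035,0.133],0,0.0],
    [[0.09,-0.035,0.133],0,0.0],
    [[0.09,-0.035,0.133],0,0.0]
  ]
}}

```text
time_s: 8.25
position: [0.5704, -0.0699, 0.0418]
orientation: [0.001, 0.707, 0.707, 0.001]
force: [-0.2, 0.2, -1.7]
gripper_width: 0.262
gripper_force: 20.0
```

```bash
python3 go.py .57 -.07 .174 0
```

```text
t 8.25 pos [ 0.5704 -0.0699  0.0418] yaw -0.04 tilt 0.11 shift [-2.000e-04 -1.000e-04 -1.322e-01] turn -0.04
```

{"method": "carry_out", "body": {
  "rows": [
    [[0,0,0.001],0,0.0],
    [[0,0,0.002],0,0.0],
    [[0,0,0.003],0,0.0],
    [[0,0,0.003],0,0.0]
  ]
}}

```text
time_s: 8.75
position: [0.57, -0.0698, 0.0396]
orientation: [0.0, 0.707, 0.707, 0.0]
force: [-4.1, 0.6, 9.8]
gripper_width: 0.269
gripper_force: 20.0
```

{"method": "carry_out", "body": {
  "rows": [
    [[0,0,0],0,0.05],
    [[0,0,0],0,0.088],
    [[0,0,0],0,0.088],
    [[0,0,0],0,0.088],
    [[0,0,0],0,0.088],
    [[0,0,0],0,0.088],
    [[0,0,-0.03],0,0.088],
    [[0,0,-0.08],0,0.088],
    [[0,0,-0.14],0,0.088],
    [[0,0,-0.18],0,0.088],
    [[0.03,0,-0.2],-8,0.088],
    [[0.07,-0.01,-0.21],-16,0.088]
  ]
}}

```text
time_s: 10.25
position: [0.5608, 0.0003, 0.25]
orientation: [0.002, 0.601, 0.799, 0.001]
force: [0.9, 1.2, -0.3]
gripper_width: 0.996
gripper_force: 0.0
```

Run:
```python
from m import *
import go
go.to(.5,.251,.25,94)
c=arm.camera("top")
[print(" yel",b) for b in blobs(c,(24,150,90),(34,255,255),.012,100)]
P=cloud(c);hsv=cv2.cvtColor(c["frame"],cv2.COLOR_RGB2HSV)
k=(hsv[...,0]>22)&(hsv[...,0]<35)&(hsv[...,1]>150)&(np.hypot(P[...,0]-.57,P[...,1]+.07)<.055)&(P[...,2]<.025)
p=P[k];print(len(p),p.mean(0) if len(p) else 0); print(np.linalg.lstsq(np.c_[p[:,:2]-p[:,:2].mean(0),np.ones(len(p))],p[:,2],rcond=None)[0] if len(p) else 0)
```

```text
t 10.25 pos [5.608e-01 3.000e-04 2.500e-01] yaw 16.11 tilt 0.22 shift [ 0.2577  0.0111 -0.0003] turn -77.89
 yel (1835.5, (282, 216, 49, 50), array([ 0.4469, -0.2384]), np.float64(0.0766))
 yel (635.5, (247, 184, 26, 35), array([ 0.5666, -0.0849]), np.float64(0.0474))
547 [ 0.56579214 -0.08723349  0.01135667]
[0.00136799 0.00852816 0.01135667]
```

{"method": "carry_out", "body": {
  "rows": [
    [[0.04,0.002,0],-10,0.088],
    [[0.08,0.004,0],-20,0.088],
    [[0.12,0.006,0],-30,0.088],
    [[0.16,0.008,0],-40,0.088],
    [[0.2,0.01,0],-50,0.088],
    [[0.24,0.011,0],-60,0.088],
    [[0.258,0.011,0],-70,0.088],
    [[0.258,0.011,0],-78,0.088],
    [[0.258,0.011,0],-78,0.088],
    [[0.258,0.011,0],-78,0.088]
  ]
}}

```text
time_s: 11.55
position: [0.4992, 0.2511, 0.2476]
orientation: [-0.0, -0.033, 0.999, -0.0]
force: [0.7, 0.8, -0.4]
gripper_width: 1.003
gripper_force: 0.0
```

Run:
```python
from m import *
import go
go.to(.544,.251,.25,94)
c=wrist();cv2.imwrite("pics/w2.png",c["frame"][...,::-1]);np.save("w2.npy",c,allow_pickle=True)
P=cloud(c);hsv=cv2.cvtColor(c["frame"],cv2.COLOR_RGB2HSV);H,S,V=cv2.split(hsv);Z=P[...,2]
red=((H<6)|(H>172))&(S>140)&(V>50)&(np.hypot(P[...,0]-.544,P[...,1]-.251)<.06)
t=red&(Z>.057);print("tabtop",t.sum(),P[t].mean(0),cv2.minAreaRect(P[t][:,:2].astype(np.float32)))
b=(H>105)&(H<130)&(S>130)&(abs(Z-.018)<.006);print("blue",b.sum(),P[b].min(0),P[b].max(0))
B=P[b]
for x in np.arange(.54,.66,.01):
    q=B[abs(B[:,0]-x)<.003]
    if len(q)>3: print(round(x,3),"y",q[:,1].min().round(4),q[:,1].max().round(4),len(q))
s=(abs(Z-.076)<.006)&(P[...,0]>.55);print("shelf",cv2.minAreaRect(P[s][:,:2].astype(np.float32)))
q=P[s]; ys=np.arange(.18,.35,.02); print("edge",[(round(y,2),np.percentile(q[abs(q[:,1]-y)<.005,0],1).round(4)) for y in ys if (abs(q[:,1]-y)<.005).sum()>5])
```

```text
t 11.55 pos [0.4992 0.2511 0.2476] yaw 93.8 tilt 0.01 shift [-0.0446 -0.0031 -0.0024] turn -0.2
tabtop 197 [0.54204265 0.25605234 0.06012252] ((0.542260468006134, 0.25608474016189575), (0.015011938288807869, 0.020077206194400787), 14.194132804870605)
blue 1848 [0.53289469 0.21932034 0.01215538] [0.61739354 0.33119373 0.01864704]
0.54 y 0.2414 0.2704 18
0.55 y 0.2695 0.2726 10
0.56 y 0.2717 0.2748 11
0.57 y 0.2489 0.2926 90
0.58 y 0.2381 0.3124 199
0.59 y 0.2287 0.3215 242
0.6 y 0.2234 0.3272 265
0.61 y 0.2193 0.3312 270
0.62 y 0.2197 0.2254 5
shelf ((0.6628499627113342, 0.22753383219242096), (0.1551084965467453, 0.28982266783714294), 11.662406921386719)
edge [(np.float64(0.18), np.float64(0.5954)), (np.float64(0.2), np.float64(0.5939)), (np.float64(0.22), np.float64(0.5928)), (np.float64(0.24), np.float64(0.5911)), (np.float64(0.26), np.float64(0.59)), (np.float64(0.28), np.float64(0.5886)), (np.float64(0.3), np.float64(0.5873)), (np.float64(0.32), np.float64(0.5858)), (np.float64(0.34), np.float64(0.5843))]
```

View pics/w2.png

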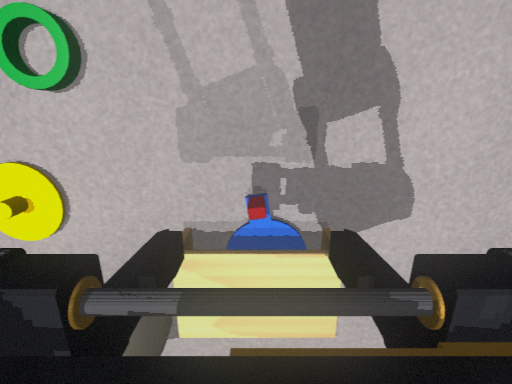

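The wrist view shows the red tab at (257,206), the blue disc at (265,235) under the shelf front, and the cover yawed about 13°. I'll grip the tab and pull along the cover's own axis.

{"method": "carry_out", "body": {
  "rows": [
    [[-0.025,0.001,0.03],-9,0.088],
    [[-0.0435,0.0015,0.08],-9,0.088],
    [[-0.0435,0.0015,0.13],-9,0.088],
    [[-0.0435,0.0015,0.17],-9,0.088],
    [[-0.0435,0.0015,0.19],-9,0.088],
    [[-0.0435,0.0015,0.197],-9,0.088],
    [[-0.0435,0.0015,0.197],-9,0.088],
    [[-0.0435,0.0015,0.197],-9,0.03],
    [[-0.0435,0.0015,0.197],-9,0.0],
    [[-0.0435,0.0015,0.197],-9,0.0],
    [[-0.0435,0.0015,0.197],-9,0.0],
    [[-0.0435,0.0015,0.197],-9,0.0]
  ],
  "newtons": 25
}}

```text
time_s: 13.1
position: [0.5425, 0.2559, 0.0508]
orientation: [0.0, -0.113, 0.994, 0.0]
force: [0.1, 1.1, 0.3]
gripper_width: 0.457
gripper_force: 0.0
```

{"method": "carry_out", "body": {
  "rows": [
    [[0,0,0],0,0.0],
    [[0,0,0],0,0.0],
    [[0,0,0],0,0.0],
    [[0,0,0],0,0.0],
    [[0,0,0],0,0.0]
  ]
}}

```text
time_s: 13.72
position: [0.5425, 0.2557, 0.0506]
orientation: [-0.0, -0.113, 0.994, -0.0]
force: [0.4, -0.3, -0.3]
gripper_width: 0.252
gripper_force: 25.0
```

```bash
python3 go.py .542 .256 .05 103
```

```text
t 13.72 pos [0.5425 0.2557 0.0506] yaw 102.96 tilt 0.02 shift [0.0004 0.0004 0.0006] turn -0.04
```

Tab held at 22 mm opening. Pulling.

{"method": "carry_out", "body": {
  "rows": [
    [[0.008,0,0],0,0.0],
    [[0.022,0,0],0,0.0],
    [[0.038,0,0],0,0.0],
    [[0.054,0,0],0,0.0],
    [[0.07,0,0],0,0.0],
    [[0.086,0,0],0,0.0],
    [[0.102,0,0],0,0.0],
    [[0.118,0,0],0,0.0],
    [[0.134,0,0],0,0.0],
    [[0.148,0,0],0,0.0],
    [[0.157,0,0],0,0.0],
    [[0.16,0,0],0,0.0]
  ]
}}

```text
time_s: 15.22
position: [0.3861, 0.2199, 0.0508]
orientation: [0.0, -0.113, 0.994, 0.0]
force: [0.2, -0.8, -1.9]
gripper_width: 0.246
gripper_force: 25.0
```

```bash
python3 go.py .542 .256 .05 103
```

```text
t 15.22 pos [0.3861 0.2199 0.0508] yaw 102.97 tilt 0.01 shift [-0.16    0.0002  0.0008] turn -0.03
```

{"method": "carry_out", "body": {
  "rows": [
    [[0.16,0,0],0,0.03],
    [[0,0,0],0,0.06]
  ]
}}

```text
time_s: 15.48
position: [0.3534, 0.2047, 0.0367]
orientation: [-0.022, -0.114, 0.993, -0.008]
force: [-1.6, -1.8, -1.5]
gripper_width: 0.427
gripper_force: 0.0
```

I mistyped a row there: it moved an extra 0.16 m before the row that brought it back. I'll check the arm and cover before going on.

Run:
```python
from m import *
import go
go.to(.386,.22,.05,103)
s=arm.read_state();print(s["joint_positions"],s["gripper_width"],s["gripper_force"],s["force"])
for n in("top","scene"):
    c=arm.camera(n);P=cloud(c);H,S,V=cv2.split(cv2.cvtColor(c["frame"],cv2.COLOR_RGB2HSV));Z=P[...,2]
    b=(H>105)&(H<130)&(S>130)&(abs(P[...,0]-.45)<.15)&(abs(P[...,1]-.23)<.12)&(Z<.1)
    p=P[b];print(n,b.sum(),p.mean(0),p.min(0),p.max(0))
    A=np.c_[p[:,:2]-p[:,:2].mean(0),np.ones(len(p))];print(np.linalg.lstsq(A,p[:,2],rcond=None)[0])
    cv2.imwrite(f"pics/{n}1.png",c["frame"][...,::-1])
a=cv2.imread("pics/top1.png")[160:320,90:250];b=cv2.imread("pics/scene1.png")[80:240,190:390]
cv2.imwrite("pics/c2.png",np.hstack([cv2.resize(a,(400,400)),cv2.resize(b,(400,320))[:320] if 0 else cv2.resize(b,(400,400))]))
```

```text
t 15.47 pos [0.3534 0.2047 0.0367] yaw 103.12 tilt 2.65 shift [-0.0346  0.0074 -0.0149] turn 0.12
[ 4.63665385e-01  6.41724075e-02  2.31667230e+00  6.22247988e-04
  8.06936784e-01 -1.33625976e+00] 0.4269803580878517 0.0 [-1.61585716 -1.82958332 -1.46876657]
top 1124 [0.46771837 0.23807236 0.01848254] [0.38365496 0.18183951 0.01126333] [0.5297874  0.29875891 0.05032625]
[-0.00110643  0.00330748  0.01848254]
scene 526 [0.47314656 0.22850579 0.01970864] [0.38410181 0.17941755 0.00239119] [0.53310186 0.298379   0.05006461]
[0.00339143 0.02302818 0.01970864]
```

View pics/c2.png

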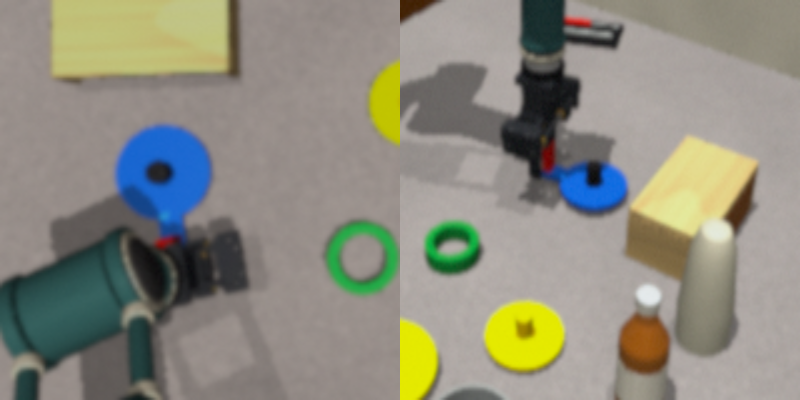

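Top view crop: the cover lies flat in the open at crop (163,172), tab at (168,243). The tool overshot past the tab and let go. Now I'll open fully and rise.

{"method": "carry_out", "body": {
  "rows": [
    [[0,0,-0.02],0,0.088],
    [[0,0,-0.05],0,0.088],
    [[0,0,-0.09],0,0.088],
    [[0,0,-0.14],0,0.088],
    [[0,0,-0.18],0,0.088],
    [[0,0,-0.2],0,0.088],
    [[0,0,-0.2],0,0.088]
  ]
}}

```text
time_s: 16.45
position: [0.3881, 0.2207, 0.2531]
orientation: [0.002, -0.113, 0.994, 0.001]
force: [-0.1, -0.7, -1.0]
gripper_width: 1.001
gripper_force: 0.0
```

```bash
python3 go.py .47 .238 .26 13
```

```text
t 16.45 pos [0.3881 0.2207 0.2531] yaw 102.95 tilt 0.28 shift [-0.0838 -0.0015 -0.0065] turn 89.95
```

{"method": "carry_out", "body": {
  "rows": [
    [[-0.03,0,0],10,0.088],
    [[-0.06,0,0],20,0.088],
    [[-0.084,0,0],30,0.088],
    [[-0.084,0,0],40,0.088],
    [[-0.084,0,0],50,0.088],
    [[-0.084,0,0],60,0.088],
    [[-0.084,0,0],70,0.088],
    [[-0.084,0,0],80,0.088],
    [[-0.084,0,0],90,0.088],
    [[-0.084,0,0],90,0.088],
    [[-0.084,0,0],90,0.088]
  ]
}}

```text
time_s: 17.82
position: [0.4681, 0.2387, 0.2497]
orientation: [-0.0, 0.622, 0.783, -0.001]
force: [-0.1, -0.8, -0.7]
gripper_width: 0.999
gripper_force: 0.0
```

```bash
cat > cov.py <<'E'
from m import *
import go
c=wrist();P=cloud(c);H,S,V=cv2.split(cv2.cvtColor(c["frame"],cv2.COLOR_RGB2HSV));X,Y,Z=P[...,0],P[...,1],P[...,2]
b=(H>105)&(H<130)&(S>130)&(abs(Z-.018)<.007)&(np.hypot(X-.47,Y-.238)<.15);p=P[b]
print("blue",len(p),p.mean(0));A=np.c_[p[:,:2]-p[:,:2].mean(0),np.ones(len(p))];print("plane",np.linalg.lstsq(A,p[:,2],rcond=None)[0])
k=(abs(Z-.047)<.006)&(np.hypot(X-.47,Y-.238)<.04);print("knob",k.sum(),P[k].mean(0))
r=((H<6)|(H>172))&(S>140)&(abs(Z-.061)<.006)&(np.hypot(X-.39,Y-.22)<.06);t=P[r].mean(0);print("tab",r.sum(),t)
kc=P[k].mean(0);print("yaw",np.degrees(np.arctan2(kc[1]-t[1],kc[0]-t[0])),np.hypot(*(kc-t)[:2]))
go.to(kc[0],kc[1],.046,13)
cv2.imwrite("pics/w3.png",c["frame"][...,::-1])
E
python3 cov.py
```

```text
blue 6088 [0.46810282 0.24286922 0.01634242]
plane [ 0.00056597 -0.00038897  0.01634242]
knob 393 [0.47271873 0.24155019 0.04618102]
tab 238 [0.38755695 0.22483957 0.05994287]
yaw 11.101646749292248 0.08678578911443253
t 17.88 pos [0.4682 0.2387 0.2499] yaw 13.09 tilt 0.07 shift [0.0018 0.0053 0.2039] turn 0.09
```

View pics/w3.png

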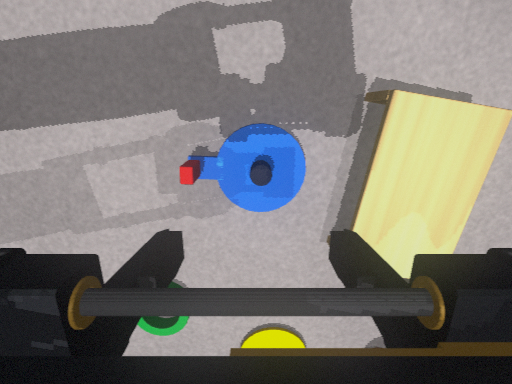

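The cover is flat and fully clear of the shelf: knob at (261,172), tab at (189,173). I'll grip the knob along the tongue line.

{"method": "carry_out", "body": {
  "rows": [
    [[0.002,0.005,0.04],2,0.088],
    [[0.002,0.005,0.09],2,0.088],
    [[0.002,0.005,0.14],2,0.088],
    [[0.002,0.005,0.18],2,0.088],
    [[0.002,0.005,0.198],2,0.088],
    [[0.002,0.005,0.2035],2,0.088],
    [[0.002,0.005,0.2035],2,0.04],
    [[0.002,0.005,0.2035],2,0.0],
    [[0.002,0.005,0.2035],2,0.0],
    [[0.002,0.005,0.2035],2,0.0],
    [[0.002,0.005,0.2035],2,0.0],
    [[0.002,0.005,0.2035],2,0.0]
  ],
  "newtons": 40
}}

```text
time_s: 19.38
position: [0.4729, 0.2419, 0.0472]
orientation: [-0.0, 0.636, 0.771, -0.0]
force: [0.5, -0.4, -0.5]
gripper_width: 0.341
gripper_force: 0.0
```

{"method": "carry_out", "body": {
  "rows": [
    [[0,0,0],0,0.0],
    [[0,0,0],0,0.0],
    [[0,0,0],0,0.0]
  ]
}}

```text
time_s: 19.75
position: [0.4729, 0.2419, 0.0472]
orientation: [0.0, 0.636, 0.771, -0.0]
force: [0.0, -0.2, 1.0]
gripper_width: 0.308
gripper_force: 40.0
```

{"method": "carry_out", "body": {
  "rows": [
    [[0,0,-0.005],0,0.0],
    [[0,0,-0.015],0,0.0],
    [[0,0,-0.035],0,0.0],
    [[0,0,-0.055],0,0.0],
    [[0,0,-0.075],0,0.0],
    [[0,0,-0.095],0,0.0],
    [[0,0,-0.115],0,0.0],
    [[0,0,-0.13],0,0.0],
    [[0,0,-0.14],0,0.0],
    [[0,0,-0.14],0,0.0],
    [[0,0,-0.14],0,0.0]
  ]
}}

```text
time_s: 21.12
position: [0.4724, 0.2417, 0.1864]
orientation: [-0.0, 0.636, 0.771, -0.001]
force: [-0.1, -0.3, -2.3]
gripper_width: 0.309
gripper_force: 40.0
```

Run:
```python
from m import *
import go
go.to(.655,-.272,.187,11)
c=arm.camera("top");P=cloud(c);H,S,V=cv2.split(cv2.cvtColor(c["frame"],cv2.COLOR_RGB2HSV));X,Y,Z=P[...,0],P[...,1],P[...,2]
b=(H>105)&(H<130)&(S>130)&(Z>.08)&(Z<.2)&(np.hypot(X-.47,Y-.24)<.12);p=P[b]
print(len(p),p.mean(0) if len(p) else 0)
if len(p): print(np.linalg.lstsq(np.c_[p[:,:2]-p[:,:2].mean(0),np.ones(len(p))],p[:,2],rcond=None)[0])
# pot rim
k=(abs(Z-.09)<.006)&(np.hypot(X-.655,Y+.272)<.075);print("rim",k.sum(),P[k].mean(0),circ(P[k][:,:2]),P[k].min(0),P[k].max(0))
c=arm.camera("scene");P=cloud(c);X,Y,Z=P[...,0],P[...,1],P[...,2]
k=(abs(Z-.09)<.005)&(np.hypot(X-.655,Y+.272)<.075);print("rim",k.sum(),P[k].mean(0),circ(P[k][:,:2]),P[k].min(0),P[k].max(0))
```

```text
t 21.12 pos [0.4724 0.2417 0.1864] yaw 10.96 tilt 0.08 shift [-5.39e-01  8.16e-02 -5.00e-04] turn -0.04
709 [0.47100465 0.21268397 0.15721367]
[-0.00102199  0.03452193  0.15721367]
rim 197 [ 0.65458139 -0.2749431   0.08843176] (array([ 0.65356559, -0.27369075]), np.float64(0.05219411489895471)) [ 0.59918266 -0.32834049  0.08400724] [ 0.70658432 -0.22102038  0.09293457]
rim 367 [ 0.65556547 -0.27797518  0.08932291] (array([ 0.6552185 , -0.27588951]), np.float64(0.05224436793761965)) [ 0.59921642 -0.3298848   0.08507059] [ 0.70977924 -0.22159833  0.09379742]
```

{"method": "carry_out", "body": {
  "rows": [
    [[-0.02,0.003,0],0,0.0],
    [[-0.06,0.009,0],0,0.0],
    [[-0.105,0.016,0],0,0.0],
    [[-0.155,0.023,0],0,0.0],
    [[-0.205,0.031,0],0,0.0],
    [[-0.255,0.038,0],0,0.0],
    [[-0.305,0.046,0],0,0.0],
    [[-0.355,0.053,0],0,0.0],
    [[-0.405,0.061,0],0,0.0],
    [[-0.455,0.068,0],0,0.0],
    [[-0.5,0.075,0],0,0.0],
    [[-0.53,0.0795,0],0,0.0]
  ]
}}

```text
time_s: 22.72
position: [0.6517, -0.2655, 0.1858]
orientation: [-0.001, 0.637, 0.771, -0.0]
force: [-0.5, 0.0, -3.4]
gripper_width: 0.305
gripper_force: 40.0
```

{"method": "carry_out", "body": {
  "rows": [
    [[-0.009,0.001,0],0,0.0],
    [[-0.009,0.001,0],0,0.0],
    [[-0.009,0.001,0],0,0.0],
    [[-0.009,0.001,0],0,0.0]
  ]
}}

```text
time_s: 23.22
position: [0.6543, -0.2706, 0.1873]
orientation: [-0.0, 0.636, 0.772, 0.0]
force: [-0.4, 0.1, -2.6]
gripper_width: 0.308
gripper_force: 40.0
```

Run:
```python
from m import *
import go
go.to(.654,-.272,.187,11)
for n in("top","scene"):
    c=arm.camera(n);P=cloud(c);H,S,V=cv2.split(cv2.cvtColor(c["frame"],cv2.COLOR_RGB2HSV));X,Y,Z=P[...,0],P[...,1],P[...,2]
    b=(H>105)&(H<130)&(S>130)&(Z>.14)&(Z<.17)&(np.hypot(X-.654,Y+.272)<.12);p=P[b]
    print(n,len(p),p.min(0),p.max(0),np.linalg.lstsq(np.c_[p[:,:2]-p[:,:2].mean(0),np.ones(len(p))],p[:,2],rcond=None)[0])
    cv2.imwrite(f"pics/{n}2.png",c["frame"][...,::-1])
a=cv2.imread("pics/scene2.png")[150:330,140:320]
cv2.imwrite("pics/c3.png",cv2.resize(a,(540,540)))
```

```text
t 23.23 pos [ 0.6543 -0.2706  0.1873] yaw 11.04 tilt 0.02 shift [-0.0013 -0.0005  0.0003] turn 0.04
top 319 [ 0.59209339 -0.31738002  0.14830221] [ 0.69809165 -0.21196861  0.16341963] [ 0.00527357 -0.00432789  0.15720013]
scene 1341 [ 0.56378826 -0.33279698  0.14986769] [ 0.71472275 -0.21865358  0.16981908] [-0.00799699  0.01246276  0.15854724]
```

View pics/c3.png

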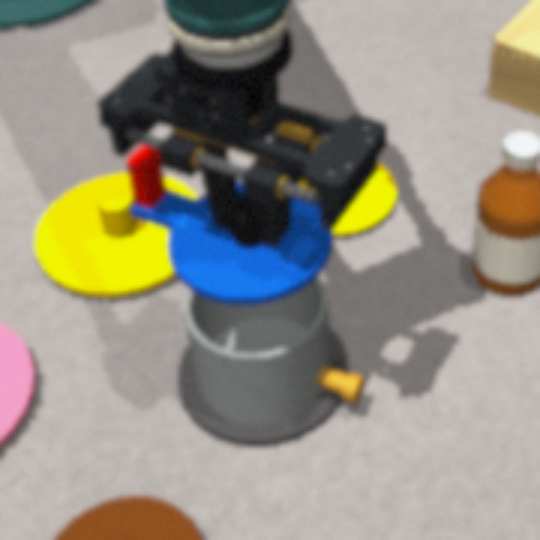

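The scene crop shows the cover level above the pot. Its centre, (.6547,-.2757), matches the rim as measured by the same camera. Lowering.

{"method": "carry_out", "body": {
  "rows": [
    [[-0.001,0,0.015],0,0.0],
    [[-0.001,0,0.03],0,0.0],
    [[-0.001,0,0.042],0,0.0],
    [[-0.001,0,0.047],0,0.0],
    [[-0.001,0,0.05],0,0.0],
    [[-0.001,0,0.053],0,0.0],
    [[-0.001,0,0.056],0,0.0],
    [[-0.001,0,0.058],0,0.0],
    [[-0.001,0,0.058],0,0.0]
  ]
}}

```text
time_s: 24.45
position: [0.6545, -0.2729, 0.1291]
orientation: [-0.0, 0.636, 0.771, -0.0]
force: [0.4, 0.9, -2.5]
gripper_width: 0.306
gripper_force: 40.0
```

{"method": "carry_out", "body": {
  "rows": [
    [[0,0,0.001],0,0.0],
    [[0,0,0.002],0,0.0],
    [[0,0,0.002],0,0.0],
    [[0,0,0.002],0,0.0]
  ]
}}

```text
time_s: 24.95
position: [0.6546, -0.273, 0.1273]
orientation: [0.0, 0.636, 0.771, 0.0]
force: [0.5, -0.1, -0.7]
gripper_width: 0.305
gripper_force: 40.0
```

{"method": "carry_out", "body": {
  "rows": [
    [[0,0,0.0005],0,0.0],
    [[0,0,0.001],0,0.0],
    [[0,0,0.001],0,0.0],
    [[0,0,0.001],0,0.05],
    [[0,0,0.001],0,0.088],
    [[0,0,0.001],0,0.088],
    [[0,0,0.001],0,0.088],
    [[0,0,0.001],0,0.088],
    [[0,0,0.001],0,0.088],
    [[0,0,-0.02],0,0.088],
    [[0,0,-0.07],0,0.088],
    [[0,0,-0.12],0,0.088]
  ]
}}

```text
time_s: 26.45
position: [0.6546, -0.2729, 0.2498]
orientation: [0.0, 0.636, 0.771, 0.0]
force: [-0.0, -0.6, -0.4]
gripper_width: 0.999
gripper_force: 0.0
```

{"method": "carry_out", "body": {
  "rows": [
    [[0,0,-0.01],0,0.088],
    [[-0.01,0,-0.01],0,0.088],
    [[-0.03,0,-0.01],0,0.088],
    [[-0.03,0,-0.01],0,0.088],
    [[-0.03,0,-0.01],0,0.088]
  ]
}}

```text
time_s: 27.08
position: [0.6596, -0.3027, 0.2551]
orientation: [-0.002, 0.637, 0.771, -0.0]
force: [0.5, 0.3, 0.6]
gripper_width: 0.998
gripper_force: 0.0
```

Run:
```python
from m import *
import go
go.to(.654,-.272,.187,11)
for n in("wrist","top","scene"):
    c=wrist() if n=="wrist" else arm.camera(n)
    P=cloud(c);H,S,V=cv2.split(cv2.cvtColor(c["frame"],cv2.COLOR_RGB2HSV));X,Y,Z=P[...,0],P[...,1],P[...,2]
    b=(H>105)&(H<130)&(S>130)&(Z>.08)&(Z<.115)&(np.hypot(X-.654,Y+.272)<.056);p=P[b]
    print(n,len(p),p.min(0),p.max(0),np.linalg.lstsq(np.c_[p[:,:2]-p[:,:2].mean(0),np.ones(len(p))],p[:,2],rcond=None)[0])
    k=(abs(Z-.127)<.006)&(np.hypot(X-.654,Y+.272)<.04);print(" knob",k.sum(),P[k].mean(0) if k.any() else 0)
    b=(H>22)&(H<35)&(S>130)&(Z<.02)&(np.hypot(X-.57,Y+.07)<.07);p=P[b]
    if len(p)>20: print(" lid",len(p),(p.min(0)+p.max(0))/2,np.linalg.lstsq(np.c_[p[:,:2]-p[:,:2].mean(0),np.ones(len(p))],p[:,2],rcond=None)[0])
    cv2.imwrite(f"pics/{n}3.png",c["frame"][...,::-1])
a=cv2.imread("pics/scene3.png")[100:320,140:400]
cv2.imwrite("pics/c4.png",cv2.resize(a,(709,600)))
```

```text
t 27.07 pos [ 0.6596 -0.3027  0.2551] yaw 10.9 tilt 0.19 shift [0.031  0.0005 0.0682] turn -0.1
wrist 8490 [ 0.59817441 -0.327867    0.09367944] [ 0.70990635 -0.21601227  0.11481005] [0.00052557 0.00028685 0.09637472]
 knob 672 [ 0.65460274 -0.27324394  0.12607005]
 lid 685 [ 0.57877101 -0.11985542  0.00922464] [-0.0073796   0.00668998  0.01010575]
top 869 [ 0.59807353 -0.32315782  0.09139656] [ 0.70977028 -0.21694372  0.11365276] [-0.00177727 -0.00016453  0.09741836]
 knob 71 [ 0.65352816 -0.27332501  0.12720283]
 lid 954 [ 0.57047429 -0.07180164  0.00553692] [-0.00622242 -0.00292219  0.01119036]
scene 1235 [ 0.59842818 -0.32734703  0.09548377] [ 0.7094086  -0.21724716  0.11443374] [-0.0011936  -0.00224514  0.09876292]
 knob 113 [ 0.65665802 -0.27747914  0.12725434]
 lid 692 [ 0.5724281  -0.07531513  0.01005693] [-0.0096327   0.00436081  0.0126884 ]
```

View pics/c4.png

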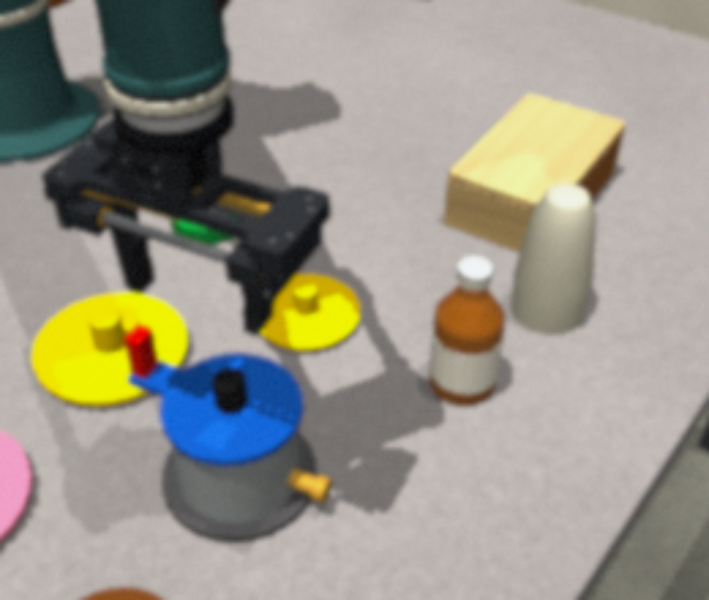

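The cover sits level on the pot at crop (232,405), with its disc top about 98 mm above the bench, which is home. The lid lies flat at (310,312), and the bottle and mould are still standing.

```bash
python3 -c "
from workcell import arm
print(arm.hand_in())"
```

```text
the job is handed in; nothing more can be done
None
```

I handed the job in at about 27 s: the cover measured home and level on the pot, the yellow lid flat on the bench about 0.22 m from it, and the bottle and mould standing in the last picture (tape not re-measured). The hand-in gave no verdict, and one mistyped move jerked the arm at the tab release, but the cover stayed flat.

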